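# Release the push-fit tube with the fork and stand it in the holder

### The arm

A 7-joint arm with a two-finger parallel gripper is mounted at the origin on a cart in front of the work surface, level with it; the furniture and walls round the work are solid. World frame = base frame: x ahead of the robot, y to its left, z up, the work surface at z = 0. Lengths are in mm, angles in degrees, forces in N, time in s.
With the tool pointing down it reaches from about 400 to 850 mm from the base axis. Payload 10.4 kg.
Tool frame: the origin (TCP) lies on the centre line of the jaws, within the pads' length; the fingertips stand 14 mm ahead of it and the grasp point (between the pads) lies 5 mm behind it; z points along the fingers, x is the direction in which the jaws open and shut, and the axes are right-handed (so a half turn about z gives the same grasp; the last joint's range is limited). The gripper opens to 85 mm and grips with 20 to 120 N. Pads are 22 mm wide; open, the fingers measure 114 mm over their backs; the gripper's body (76 mm by 85 mm) begins 54 mm behind the grasp point. The pads swing forward as they close: fully open they stand 13 mm farther back than shut.
Start: joints at [66.658, 19.034, -3.707, 83.658, 1.238, 77.344, -5.071], TCP at [234.63, -579.308, 245.338] pointing down, gripper open.
Joint ranges: [-148.97, 148.97], [-28.65, 121.19], [-84.17, 76.75], [9.2, 138.47], [-72.65, 252.65], [3.7, 117.97], [-149.18, 149.18]. Speed limits (degrees/s): [127.2, 127.2, 159.86, 159.86, 180, 180, 180].

### API

Orientations are given as [roll, pitch, yaw] about the fixed x, y, z axes, in that order (R = Rz(yaw) Ry(pitch) Rx(roll)).
In Python, from station import manip gives the robot as it stands.
- The arm moves only by the shell command python3 -m inch 'ROWS'. ROWS is JSON, a list that holds one entry, the list of rows, each a list of 7 numbers: the shift along the world's x, y, z scaled (see below), then the turn, a rotation vector about the world's x, y, z scaled (see below), then the closure, from 0 (fully open) to 1 (shut). In form: [[[x, y, z, wx, wy, wz, grip], ...]]. A call has 1 to 10 rows; each row shifts and turns the pose as measured when the row begins; what a row does not reach is not made up. The controller multiplies each number of a shift by 0.03 m and each number of a turn by 0.1 rad. A row lasts 1/12 s, in which the tool goes at most 41.7 mm and 7.16 degrees, less where a joint would pass 70% of its speed; a pose out of reach is approached as far as the arm can. A call with a number of a shift or a turn outside -1 to 1 is refused whole. A call with a gripper value outside its range is refused whole. The fingers move at their own pace and stop on an object; the grip force is fixed at half the most. Time passes only in rows, so rows that do not move let the fingers close. It gives the time, the measured TCP pose, the force and the opening at its end, in the units of the state.
- manip.sense(): the state, without advancing time (a new reading comes with each control period).
- manip.camera(name): name is "scene" or "top" or "wrist"; returns a dict with "pixels" (384x512x3 uint8, red, green, blue), "fx", "fy", "cx", "cy" (pixels), "R" (3x3) and "t" (3): a world point X has camera coordinates R X + t. Camera axes: x right, y down, z forward; pixel columns grow to the right and rows downward; lengths in mm; the calibration is good to about 2 mm. A picture is of the moment at which its call begins. There is no depth.
- manip.hand_in(): hands the job in, once; it reports no verdict.
The state is a dict: "time": time; "q": joint angles; "qvel": joint speeds; "effort": joint torques, N m; "eef_pos": TCP position; "orientation": TCP orientation; "ft_force": force on the tool from outside, world axes, zero at the start; "torque": the same for the moment, N m; "gripper_width": finger opening in mm.
Only numpy, scipy, OpenCV 4.12 (cv2) and the standard library are available. Lean on these libraries where they do the work, as an engineer would, in place of code of your own. Each camera call takes 0.05 s, during which the arm holds its last target. There are 200 camera calls.

### The job

Free the metal tube from the push-fit fitting on the valve block: lay the orange release fork on the block's deck and slide it gently under the lips, tines either side of the tube, until you feel that its ramps have pressed the blue collet ring right down to the bottom, and no harder. With the fork left in there holding the ring down, draw the tube straight up out of the fitting, never wrenching it against the teeth, and stand it upright in the hole of the grey stand. Use light forces throughout and leave the tin, the tape roll, the spanner and the oil can where they are.

Things in the scene. Friction and masses are not known exactly. Their poses are not given: they have to be found in the camera images.
- valve_block: Aluminium block fixed to the bench by a dark foot plate (x -172 to +56, y +/-41 mm). Origin on the bench, below the fitting's axis; z up; x is the way the fork is pushed in, from the -x side. Along x: open deck with side rails, then a funnel (x -52 to -28 mm), then a channel under two steel lips, closed by an end wall at x = +38 mm. The ring and tube are at x = y = 0.
- deck (a point): Middle of the open flat deck of the valve block, on its top face, 56 mm above the bench, at x = -90, y = 0 mm of the block. The deck is 66 mm wide and runs from 65 mm behind this point (x = -155) to the fitting; its side rails are 8 mm high with inner faces at y = +/-27 mm; the funnel narrows them to the channel.
- channel_end (a point): Point on the end wall (x = +38 mm of the block, y = 0) at deck height; the fork does not need to reach it. Channel: inner faces at y = +/-21.7 mm from x = -28 mm on. Lips over it from x = -33 mm (flared) on: undersides 15.2 mm above the deck, tops 21 mm above it (77 mm above the bench), with an open gap of 27 mm between them for the tube.
- collet (a joint): Blue collet ring round the tube, outside 44 mm, hole 21 mm. Value in m: 0 at rest, grows as pressed down, bottoms firmly at 0.0036. Spring: 4 N at 0, 7.5 N at the bottom; it springs up when let go. The teeth clear the tube's bead safely only at 0.0031 or more. The fitting is screwed in more or less deep, so the ring's top at rest is 5.8 to 9.8 mm above the deck.
- tube_mid (a point): Middle of the loose rigid metal tube, z up along it: 12 mm diameter, 150 mm long, about 80 g, brass bead of 19 mm diameter 27.5 to 32.5 mm above the lower end. At the start it stands in the fitting, lower end 12 mm and top 162 mm above the bench, bead caught under the teeth, lower 25 mm in a close bore whose seal rubs with a few N.
- tube_foot (a point): Centre of the tube's lower end face, on its axis, 75 mm below tube_mid. With the ring held down, the tube is free of bore and teeth after about 40 mm of straight pull; its lower end clears the lips when raised 68 mm.
- fork_grip (a point): Middle of the black upright handle of the loose orange release fork, 35 mm above the fork's flat underside; x along the tines, z up. Handle 24 mm along x, 14 mm along y (grasp across this), from 12 to 58 mm above the underside. Lies flat on the bench at the start; 150 g. The ring bottoms with the handle at x = -134 to -110 mm of the valve block (differs with the fitting's depth), y = 0.
- fork_tip (a point): Point midway between the tips of the fork's tines, at its underside, 145 mm ahead of the handle. Tines 58 mm long, 41 mm wide outside, 25 mm gap. Front part 14 mm thick; the tines' underside is a ramp: flat up to 50 mm behind the tips, then rising 1 in 5 to 10 mm. Lowered onto the deck, the tips must stay behind the lips (x under -35 mm). Slippery plastic.
- fork_rear (a point): Middle of the rear face of the fork (plate and handle flush), 12 mm behind the handle's middle and 6 mm above the underside. Plate 26 mm wide here, 12 mm thick. The fork can be pushed here from behind, also let go: it stays where it is left. Sliding it in takes under 8 N; when the ring bottoms the push rises steeply: stop at 10 to 15 N. Over 20 N jams it.
- stand: Grey block 50 x 50 mm on a 64 mm dark steel plate, 34 mm high in all, fixed to the bench, origin on the bench below the middle of its hole.
- socket (a point): Centre of the mouth of the stand's upright hole, 34 mm above the bench: 16 mm in diameter, with a 3 mm chamfer, 26 mm deep. The tube's lower end stands on the bottom of the hole, the bead then just above the block.
- tin: Bystander: open steel tin, 72 mm across, 69 mm high, origin below its middle.
- tape: Bystander: black tape roll lying flat, 89 mm across, 19 mm high, origin below its middle.
- spanner: Bystander: combination spanner 185 mm long, 7 mm thick, lying along its y axis, origin below its middle.
- oil: Bystander: green pump oil can, 167 mm high with its spout, 69 x 132 mm, origin below its middle.
- tube: The tube as a body; its origin is at its lower end, the same point as tube_foot.
- fork: The fork as a body; its origin is on its flat underside below the middle of the handle.
Not all that is in view belongs to the job. Leave any green or purple look-alike of the tube alone.

How it is judged (in metres and radians):
On the way, in this order (a step that is already met when the one before it is completed fails the run):
1. the fork lies under the lips and its ramps hold the collet ring right down (value of joint collet above 0.0031 m and x of fork_grip in the frame of valve_block above -0.15 m and z of fork_grip in the frame of valve_block below 0.099 m), for 0.3 s.
2. with the ring still held down by the fork, the tube is drawn up out of the fitting (all of step 1 and z of tube_foot in the frame of valve_block above 0.072 m), for 0.1 s.
At the end, for the whole second after the job is handed in: The tube stands at rest in the stand's hole, its lower end within 4 mm of the hole's bottom and 5 mm of its axis, upright within 12 degrees; the fork lies at rest in the block, still holding the collet ring down by at least 3.1 mm; nothing is held (horizontal distance between tube_foot and socket below 0.005 m and z of tube_foot in the frame of socket below -0.022 m and angle between tube_mid's own z axis and vertical below 0.21 rad and linear speed of each of tube, fork below 0.02 m/s and x of fork_grip in the frame of valve_block above -0.15 m and value of joint collet above 0.0031 m); the robot touches nothing.
It fails at once if the fork is rammed into the valve block (over 48 N between them) (contact force between fork and valve_block above 48 N).
It fails at once if the tube is wrenched or jammed in the fitting (over 25 N) (contact force between tube and valve_block above 25 N).
It fails at once if the tube is forced onto the stand (over 35 N) (contact force between tube and stand above 35 N).
It fails at once if a bystander (tin, tape roll, spanner or oil can) is shifted by more than 15 mm (distance of any of tin, tape, spanner, oil from where it was at the start of the episode above 0.015 m).
It also fails if it takes over 61 s, if anything falls off the work surface, if the arm or the gripper's body presses on something with over 40 N, if the wrist force passes 120 N, or if a joint passes its speed limit or range.

## Working session

There is one attempt and no reset: what is moved stays moved. The work goes in short steps, Python scripts to look and compute and a shell command to move; the robot and the scene stay as the last step left them, time stands still between calls to the robot, and variables do not carry over. Pictures are saved under pics/ and viewed, about 8 in all and at most 12, crops included, and the job is handed in when it is done.

```bash
mkdir -p pics; ls
cat > h.py <<'E'
import numpy as np, cv2
from station import manip
def snap(n,f):
    c=manip.camera(n); cv2.imwrite('pics/'+f+'.png',cv2.cvtColor(c['pixels'],cv2.COLOR_RGB2BGR))
    np.savez('pics/'+f+'.npz',**{k:np.array(v) for k,v in c.items()}); return c
def ray(c,u,v):
    R=np.array(c['R']);t=np.array(c['t']).ravel()
    return -R.T@t, R.T@np.array([(u-c['cx'])/c['fx'],(v-c['cy'])/c['fy'],1])
def atz(c,u,v,z):
    o,d=ray(c,u,v); return o+d*(z-o[2])/d[2]
def tri(l):
    A=np.zeros((3,3));b=np.zeros(3)
    for c,u,v in l:
        o,d=ray(c,u,v);d/=np.linalg.norm(d);P=np.eye(3)-np.outer(d,d);A+=P;b+=P@o
    X=np.linalg.solve(A,b); return X,[np.linalg.norm((np.eye(3)-np.outer(d,d)/(d@d))@(X-o)) for o,d in (ray(*k) for k in l)]
def proj(c,X):
    p=np.array(c['R'])@np.array(X)+np.array(c['t']).ravel(); return p[0]/p[2]*c['fx']+c['cx'],p[1]/p[2]*c['fy']+c['cy']
def load(f): return np.load('pics/'+f+'.npz')
E
python3 - <<'E'
from h import *
ims=[]
for n in('scene','top'):
    c=snap(n,n+'0'); print(n,c['fx'],c['cx'],c['cy'],np.round(c['R'],3).tolist(),np.round(c['t'],0))
s=manip.sense();print({k:np.round(v,2).tolist() for k,v in s.items()})
for n in('scene','top'):
    i=cv2.imread(f'pics/{n}0.png');cv2.imwrite(f'pics/{n}0b.png',cv2.resize(i,(800,600),interpolation=cv2.INTER_CUBIC))
E
```

```text
pics
scene 358.96695557161803 254.1719377695179 195.81904475165896 [[-0.774, -0.633, -0.001], [-0.252, 0.31, -0.917], [0.581, -0.709, -0.399]] [483. 227. 717.]
top 370.351378432824 265.02635588117045 189.8996992403823 [[0.016, -1.0, 0.019], [-0.99, -0.018, -0.14], [0.141, -0.017, -0.99]] [ 12. 619. 984.]
{'time': 0.1, 'q': [66.66, 19.07, -3.71, 83.7, 1.24, 77.34, -5.07], 'qvel': [0.09, -0.02, 0.05, -0.07, -0.01, -0.07, 0.05], 'effort': [0.0, -62.67, 0.05, -39.24, 0.02, 0.01, -0.0], 'eef_pos': [234.49, -578.99, 244.62], 'orientation': [180.0, 0.07, -67.95], 'ft_force': [0.2, -0.24, 0.15], 'torque': [0.0, -0.03, -0.02], 'gripper_width': 85.27}
```

View pics/scene0b.png

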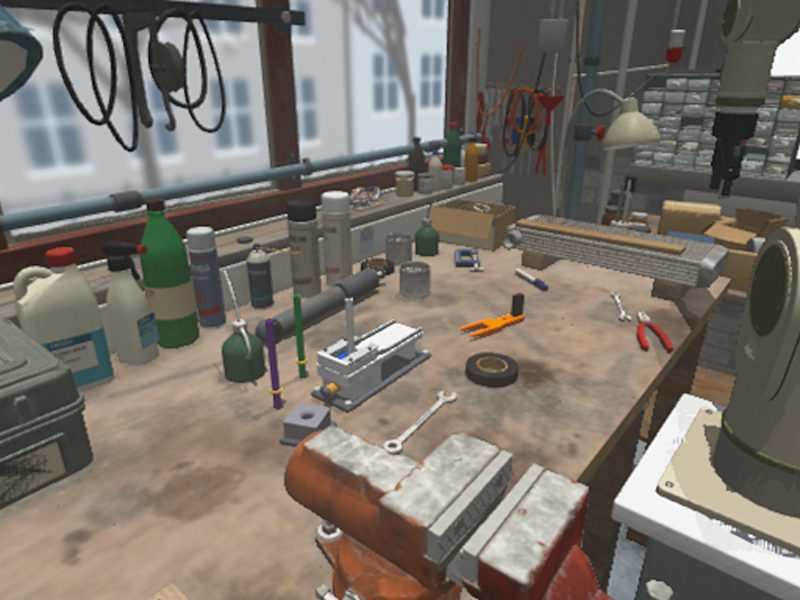

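View pics/top0b.png

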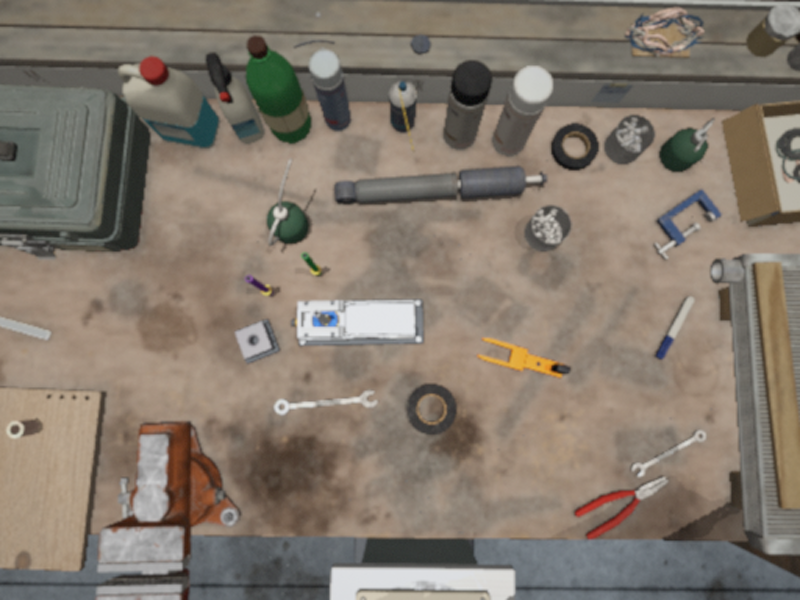

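The scene view (800×600) shows the fork handle at (517,300), the tube top at (349,299) and the stand hole at (308,415). The top view shows the handle at (562,368), the tube at about (323,318) and the stand hole at (253,340). The block's +x axis points to world +y.

Run:
```python
from h import *
s=load('scene0');t=load('top0');k=.64
for n,a,b in[('handle top',(517,295),(565,369)),('tubetop',(349,299),(325,317)),('hole',(308,416),(253,340))]:
    print(n,*[np.round(x,1) for x in tri([(s,a[0]*k,a[1]*k),(t,b[0]*k,b[1]*k)])])
for n,p,z in[('handle top',(565,369),58),('tips',(483,348),10),('stand',(253,340),34),('deck rear R',(417,320),56),('lipfront L',(298,320),77),('tape',(432,409),19),('tin',(548,228),69),('oil',(288,220),60),('spanner',(326,402),7)]:
    print(n,np.round(atz(t,p[0]*k,p[1]*k,z),1))
i=cv2.imread('pics/top0.png')
a=cv2.resize(i[175:255,170:290],(800,533),interpolation=cv2.INTER_CUBIC)
cv2.imwrite('pics/crop1.png',a)
```

```text
handle top [ 497.6 -239.3   54.8] [2.8 2.8]
tubetop [573.2 168.4 157.5] [7.1 7.1]
hole [537.7 306.1  32.2] [0. 0.]
handle top [ 495.  -239.8   58. ]
tips [ 531.5 -104.4   10. ]
stand [537.5 305.6  34. ]
deck rear R [575.8  17.3  56. ]
lipfront L [570.1 220.2  77. ]
tape [421.7 -12.5  19. ]
tin [ 742.  -211.8   69. ]
oil [749.4 248.8  60. ]
spanner [430.7 176.7   7. ]
```

View pics/crop1.png

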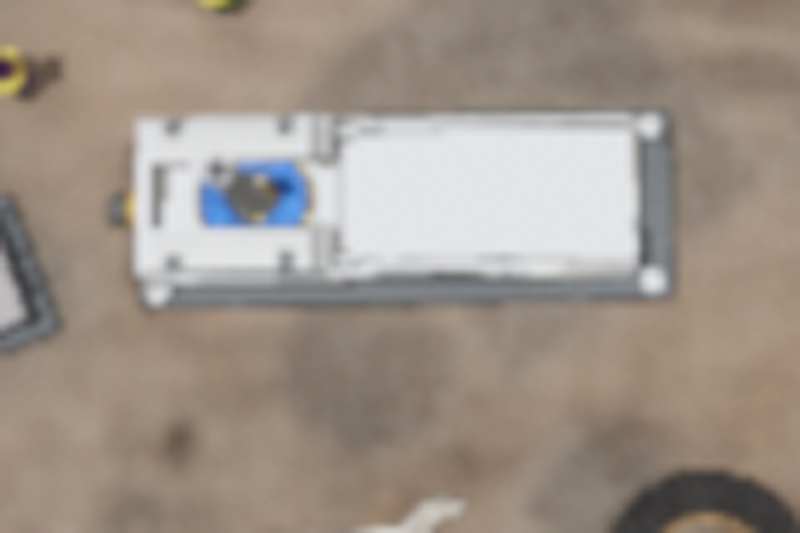

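The crop shows the block axis running almost along image x, with the ring and tube at crop (255,195). The wrist camera will refine this, so I'll head over the fork now and turn to jaw yaw −15°.

```bash
python3 -m inch '[[[0.85,1,0.3,0,0,0.95,0],[0.85,1,0,0,0,0.95,0],[0.85,1,0,0,0,0.95,0],[0.85,1,0,0,0,0.95,0],[0.85,1,0,0,0,0.95,0],[0.85,1,0,0,0,0.95,0],[0.85,1,0,0,0,0.95,0],[0.85,1,0,0,0,0.95,0],[0.85,1,0,0,0,0.95,0],[0.85,1,0,0,0,0.95,0]]]'
python3 - <<'E'
from h import *
c=snap('wrist','w1'); s=manip.sense(); print(np.round(s['eef_pos'],1),np.round(s['orientation'],1))
print(np.round(c['R'],3).tolist(),np.round(-np.array(c['R']).T@np.array(c['t']),0))
print([np.round(proj(c,p)) for p in([495,-240,58],[531,-104,10])])
E
```

```text
time: 0.93
eef_pos: [486.4, -270.8, 249.7]
orientation: [179.6, 0.4, -12.3]
ft_force: [0.5, 0.4, 0.9]
gripper_width: 85.3
[ 491.8 -262.1  249.8] [179.9   0.3 -11.2]
[[0.977, -0.213, -0.008], [-0.202, -0.938, 0.281], [-0.068, -0.273, -0.96]] [ 503. -203.  377.]
[array([260., 144.]), array([266.,   3.])]
```

View pics/w1.png

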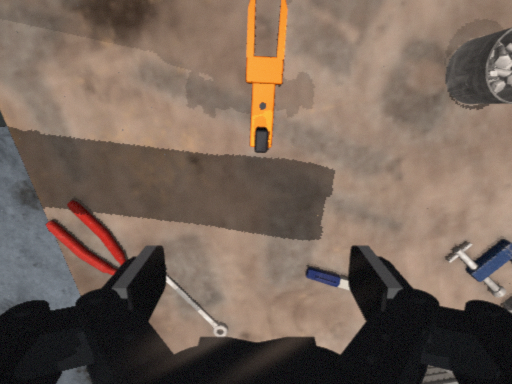

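The wrist view shows the fork with its handle at (261,140) and the tines running up to the image's top edge. I'll take a second, lower wrist view.

```bash
python3 -m inch '[[[0.1,0.45,-1,0,0,-0.3,0],[0.1,0.45,-0.7,0,0,-0.3,0],[0,0,0,0,0,0,0],[0,0,0,0,0,0,0]]]'
python3 - <<'E'
from h import *
c=snap('wrist','w2'); s=manip.sense(); print(np.round(s['eef_pos'],1),np.round(s['orientation'],1))
w1=load('w1');
for d in (w1,c):
    p=cv2.cvtColor(d['pixels'],cv2.COLOR_RGB2HSV); m=(p[...,0]>8)&(p[...,0]<24)&(p[...,1]>200)&(p[...,2]>120)
    n,l,st,ce=cv2.connectedComponentsWithStats(m.astype(np.uint8)); k=1+np.argmax(st[1:,4]); mm=l==k
    print(st[k])
    for v in range(st[k][1],st[k][1]+st[k][3],8):
        u=np.where(mm[v])[0]; print(v,u.min(),u.max(),np.round(atz(d,u.min(),v,13)[:2],0),np.round(atz(d,u.max(),v,13)[:2],0), np.round(atz(d,(u.min()+u.max())/2,v,13)[:2],1))
t=load('top0');s0=load('scene0');k=.64
for n,a,b in[('purple bead',(277,394),(265,291)),('purple top',(270,322),(251,281)),('green top',(297,296),(307,256)),('green bead',(303,363),(315,271))]:
    print(n,*[np.round(x,1) for x in tri([(s0,a[0]*k,a[1]*k),(t,b[0]*k,b[1]*k)])])
E
```

```text
time: 1.32
eef_pos: [500.6, -229.3, 197.4]
orientation: [180.0, 0.3, -14.2]
ft_force: [-0.0, -0.7, 0.8]
gripper_width: 85.4
[ 500.5 -229.4  197.5] [180.    0.3 -14.2]
[268  89   7  58 113]
89 274 274 [ 522. -190.] [ 522. -190.] [ 522.1 -189.5]
97 273 273 [ 519. -198.] [ 519. -198.] [ 519.4 -197.6]
105 270 273 [ 514. -205.] [ 518. -206.] [ 516.  -205.7]
113 272 272 [ 515. -214.] [ 515. -214.] [ 514.8 -214.4]
121 271 272 [ 512. -223.] [ 513. -223.] [ 512.5 -223. ]
129 271 271 [ 510. -232.] [ 510. -232.] [ 510.1 -231.7]
137 268 271 [ 505. -240.] [ 508. -241.] [ 506.6 -240.2]
145 268 270 [ 503. -249.] [ 505. -249.] [ 504.1 -249.2]
[237 100  41  69 439]
100 237 237 [ 500. -151.] [ 500. -151.] [ 500.  -151.3]
108 237 277 [ 498. -158.] [ 536. -168.] [ 516.9 -163.2]
116 237 276 [ 496. -166.] [ 533. -175.] [ 514.6 -170.4]
124 237 276 [ 494. -173.] [ 531. -183.] [ 512.7 -177.8]
132 245 268 [ 500. -183.] [ 522. -188.] [ 510.8 -185.4]
140 268 268 [ 520. -196.] [ 520. -196.] [ 520.  -195.8]
148 267 268 [ 517. -203.] [ 518. -204.] [ 517.7 -203.4]
156 267 268 [ 515. -211.] [ 516. -211.] [ 515.8 -211.3]
164 267 267 [ 513. -219.] [ 513. -219.] [ 513.3 -219.1]
purple bead [626.1 290.6  25.9] [0.6 0.6]
purple top [626.1 286.7 146.2] [2.3 2.3]
green top [667.8 198.6 148.2] [1.8 1.8]
green bead [664.2 202.3  28.2] [0.1 0.1]
```

View pics/w2.png

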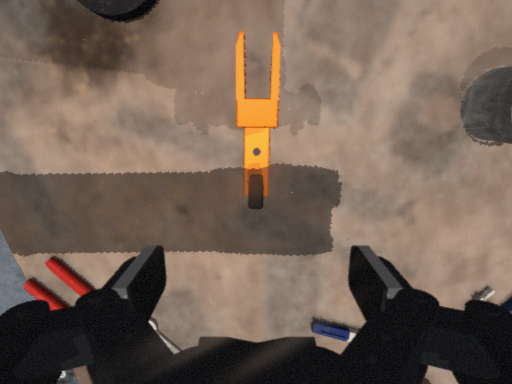

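This view shows the tine tips at (240,33) and (277,33), the wide part at rows 100–126, and the handle around (256,192). I'll fit the pose by rendering the known fork outline against a looser orange mask in both views.

```bash
cat > fit.py <<'E'
from h import *
from scipy.optimize import minimize
def box(x0,x1,y0,y1,z0,z1): return [(x,y,z) for x in(x0,x1) for y in(y0,y1) for z in(z0,z1)]
ORANGE=[box(-12,87,-13,13,0,12),box(87-20,90,-20.5,20.5,0,14),box(87,145,12.5,20.5,8,14),box(87,145,-20.5,-12.5,8,14)]
HAND=[box(-12,12,-7,7,12,58)]
def render(c,parts,x,y,yaw,z=0,S=4):
    m=np.zeros((384*S,512*S),np.uint8);a=np.radians(yaw);ca,sa=np.cos(a),np.sin(a)
    for b in parts:
        P=np.array([proj(c,(x+ca*p-sa*q,y+sa*p+ca*q,z+r)) for p,q,r in b])
        cv2.fillConvexPoly(m,cv2.convexHull(((P+.5)*S).astype(np.int32)),255)
    return cv2.resize(m,(512,384),interpolation=cv2.INTER_AREA)/255.
def mask(c):
    p=np.array(c['pixels']).astype(int);h=cv2.cvtColor(np.array(c['pixels']),cv2.COLOR_RGB2HSV)
    return ((h[...,0]>5)&(h[...,0]<24)&(h[...,1]>185)&(h[...,2]>130))
E
python3 - <<'E'
from fit import *
for names in(['w1'],['w2'],['w1','w2'],['w2','top0']):
    cs=[load(n) for n in names]; ms=[]
    for c in cs:
        m=mask(c); x,y=map(int,proj(c,(517,-170,12))); w=np.zeros_like(m); w[max(0,y-120):y+120,max(0,x-60):x+60]=1
        ms.append(cv2.GaussianBlur((m&w).astype(np.float32),(0,0),.7))
    def cost(p):
        e=0
        for c,m in zip(cs,ms):
            h=render(c,HAND,*p);o=render(c,ORANGE,*p)*(1-h)
            e+=(cv2.GaussianBlur(o,(0,0),.7)-m).__pow__(2).sum()
        return e
    r=minimize(cost,[497,-238,75],method='Nelder-Mead',options=dict(initial_simplex=[[497,-238,75],[502,-238,75],[497,-233,75],[497,-238,78]],xatol=.05,fatol=.1))
    print(names,np.round(r.x,1),round(r.fun),[m.sum().round() for m in ms])
c=load('w2');i=np.array(c['pixels'])[...,::-1].copy(); h=render(c,HAND,*r.x);o=render(c,ORANGE,*r.x)
g=np.concatenate([i[20:220,190:320],np.dstack([o*255,h*255,mask(c)*255])[20:220,190:320].astype(np.uint8)],1)
cv2.imwrite('pics/ov.png',cv2.resize(g,None,fx=3,fy=3))
E
```

```text
['w1'] [ 496.  -241.1   75. ] 217 [np.float32(2747.0)]
['w2'] [ 495.7 -240.8   74.8] 340 [np.float32(3302.0)]
['w1', 'w2'] [ 495.9 -241.    75. ] 564 [np.float32(2747.0), np.float32(3302.0)]
['w2', 'top0'] [ 495.7 -240.8   74.7] 505 [np.float32(3302.0), np.float32(203.0)]
```

View pics/ov.png

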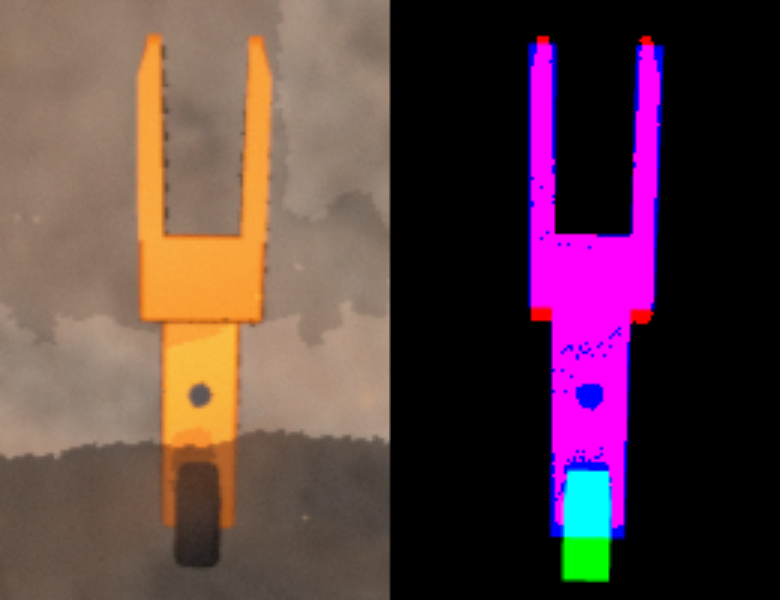

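The fit is good to about 3 mm along the fork, where the model sits slightly too far back. I take the handle at (497,−238), yaw 75°. Descending to grasp.

```bash
python3 -m inch '[[[-0.02,-0.06,-1,0,0,-0.1,0],[-0.02,-0.06,-1,0,0,0,0],[-0.02,-0.06,-1,0,0,0,0],[-0.02,-0.06,-1,0,0,0,0],[-0.02,-0.05,-0.9,0,0,0,0],[0,0,-0.35,0,0,0,0.3],[0,0,0,0,0,0,1],[0,0,0,0,0,0,1],[0,0,0,0,0,0,1],[0,0,0,0,0,0,1]]]'
```

```text
time: 2.2
eef_pos: [499.8, -254.3, 48.1]
orientation: [179.5, -0.8, -15.5]
ft_force: [-0.4, 0.5, 0.2]
gripper_width: 25.8
```

It drifted 16 mm in −y and stopped 10 mm high. I'll open and correct before closing.

```bash
python3 -m inch '[[[0,0,0,0,0,0,0.5],[0,0,0,0,0,0,0.3],[0,0,0,0,0,0,0.3],[-0.1,0.3,0,0.05,0,0,0.3],[0,0.25,-0.1,0,0,0,0.3],[0,0,-0.2,0,0,0,0.3],[0,0,0,0,0,0,0.3]]]'
```

```text
time: 2.78
eef_pos: [499.4, -236.7, 43.6]
orientation: [179.7, -1.1, -15.5]
ft_force: [-0.4, -0.4, 0.0]
gripper_width: 59.8
```

```bash
python3 -m inch '[[[-0.05,0,-0.2,0.1,0.17,0.05,0.3],[0,0,0,0,0,0,0.3],[0,0,0,0,0,0,1],[0,0,0,0,0,0,1],[0,0,0,0,0,0,1],[0,0,0,0,0,0,1],[0,0,0,0,0,0,1],[0,0,0,0,0,0,1]]]'
```

```text
time: 3.45
eef_pos: [497.4, -236.6, 35.9]
orientation: [180.0, 0.2, -15.1]
ft_force: [0.9, 0.6, -1.6]
gripper_width: 13.4
```

Grasped at 13.4 mm. I'll lift, straighten to yaw 0 and move up beside the block for a wrist view.

```bash
python3 -m inch '[[[0,0,0.6,0,0,0,1],[0,0,1,0,0,0,1],[0,0,1,0,0,0,1],[0,0.3,1,0,0,0.65,1],[0,0.7,0.6,0,0,0.65,1],[0,0.9,0,0,0,0.65,1],[0,0.9,0,0,0,0.65,1],[0,0.9,0,0,0,0,1],[0,0.6,0,0,0,0,1],[0,0,0,0,0,0,1]]]'
python3 - <<'E'
from h import *
c=snap('wrist','w3'); s=manip.sense(); print(np.round(s['eef_pos'],1),np.round(s['orientation'],1),s['gripper_width'],s['ft_force'])
print(c['fx'],[np.round(proj(c,p)) for p in([575,170,162],[575,20,56])])
E
```

```text
time: 4.28
eef_pos: [492.9, -103.3, 166.7]
orientation: [179.8, 0.4, 0.2]
ft_force: [-0.4, 0.6, -1.3]
gripper_width: 13.4
[ 492.8 -104.9  166.6] [179.8   0.4   0.2] 13.247582723414117 [-0.08894836 -0.27448069 -1.41716112]
309.05143731456945 [array([ 622., -827.]), array([377.,  25.])]
```

View pics/w3.png

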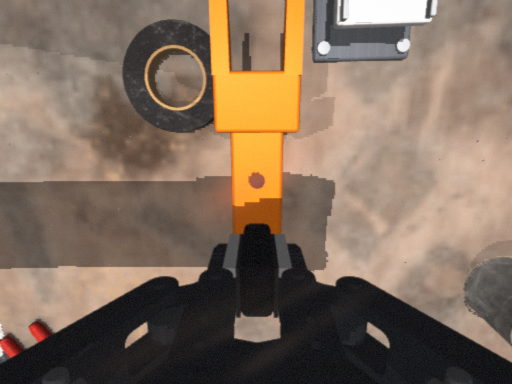

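The block is only just in view at the top right, with the foot plate corner bolts at (323,48) and (403,46). I'll move further along +y, beside the block and clear of it.

```bash
python3 -m inch '[[[0,0.9,0.1,0,0,0,1],[-0.05,0.9,0.1,0,0,0,1],[-0.05,0.9,0,0,0,0,1],[-0.05,0.9,0,0,0,0,1],[-0.05,0.9,0,0,0,0,1],[0,0.6,0,0,0,0,1],[0,0.2,0,0,0,0,1],[0,0,0,0,0,0,1]]]'
python3 - <<'E'
from h import *
c=snap('wrist','w4'); s=manip.sense(); print(np.round(s['eef_pos'],1),np.round(s['orientation'],1),s['gripper_width'])
i=cv2.imread('pics/w4.png');cv2.imwrite('pics/w4b.png',cv2.resize(i[:300],(800,469),interpolation=cv2.INTER_CUBIC))
E
```

```text
time: 5.0
eef_pos: [485.4, 51.1, 171.8]
orientation: [179.6, 0.5, -0.5]
ft_force: [0.8, -0.0, -1.4]
gripper_width: 13.3
[485.4  50.2 171.8] [179.6   0.5  -0.6] 13.363156365593197
```

View pics/w4b.png

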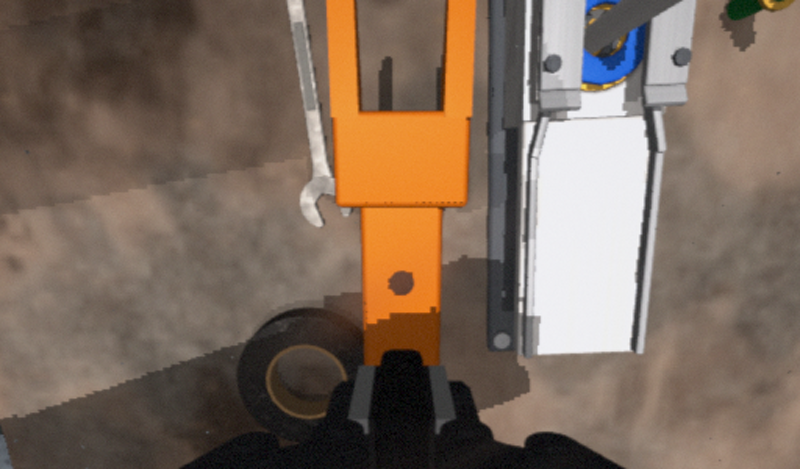

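The enlarged view shows the deck's rear edge at row 353 (columns 524–645), rails converging at rows 110–150, inner lip edges at columns ~582 and 646, and bolts at (552,63) and (682,56). Converting these to world positions.

Run:
```python
from h import *
c=load('w4');t=load('top0');f=1/1.5625
for n,p,z in[('deckrear L outer z64',(527,354),56),('deckrear R outer',(640,354),56),('railtop inner L rear',(537,345),64),('railtop inner R rear',(637,345),64),('lip bolt L',(552,63),77),('lip bolt R',(682,56),77),('lipL inner rear',(581,90),77),('lipR inner rear',(646,86),77),('lipL outer rear',(541,92),77),('lipR outer rear',(690,84),77),('rail in L 200',(538,200),64),('rail in R 200',(650,200),64),('rail in L 300',(537,300),64),('rail in R 300',(640,300),64)]:
    print(n,np.round(atz(c,p[0]*f,p[1]*f,z),1))
print('top')
g=lambda p:(170+p[0]/6.667-.4,175+p[1]/6.6625-.4)
for n,p,z in[('lip bolt',(173,128),77),('b',(285,125),77),('b',(173,261),77),('b',(285,259),77),('UL',(137,118),77),('LL',(137,277),77),('gapU',(255,163),77),('gapL',(255,227),77),('deck rear mid',(638,195),60),('footR U',(668,112),6),('footR L',(670,295),6),('foot L L',(143,305),6)]:
    print(n,np.round(atz(t,*g(p),z),1))
```

```text
deckrear L outer z64 [552.2  21.8  56. ]
deckrear R outer [612.9  21.4  56. ]
railtop inner L rear [554.9  30.   64. ]
railtop inner R rear [606.6  29.7  64. ]
lip bolt L [548.7 160.8  77. ]
lip bolt R [602.3 162.8  77. ]
lipL inner rear [561.8 150.2  77. ]
lipR inner rear [589.  151.5  77. ]
lipL outer rear [545.  149.6  77. ]
lipR outer rear [607.3 152.1  77. ]
rail in L 200 [550.3 103.8  64. ]
rail in R 200 [603.4 103.3  64. ]
rail in L 300 [553.3  54.3  64. ]
rail in R 300 [605.   53.9  64. ]
top
lip bolt [599.8 208.7  77. ]
b [601.8 164.   77. ]
b [546.5 206.4  77. ]
b [548.  162.1  77. ]
UL [603.6 223.2  77. ]
LL [539.9 220.4  77. ]
gapU [586.3 175.4  77. ]
gapL [560.6 174.5  77. ]
deck rear mid [577.9  21.7  60. ]
footR U [619.7   8.3   6. ]
footR L [540.8   6.4   6. ]
foot L L [532.8 230.3   6. ]
```

Block axis: yaw ≈ 92.4°, origin ≈ (574.3, 177). Both the wrist and top views agree. The landing goal is handle at block x = −190, so TCP ≈ (582, −12), tool yaw 2.4°, with deck contact at TCP z ≈ 92.

```bash
python3 -m inch '[[[0,-0.7,0,0,0,0,1],[0.1,-0.8,0,0,0,0.1,1],[0.6,-0.4,0,0,0,0.1,1],[0.8,-0.2,0,0,0,0.1,1],[0.8,0,-0.3,0,0,0.1,1],[0.7,0,-0.5,0,0,0.1,1],[0.3,0,-0.5,0,0,0,1],[0,0,-0.4,0,0,0,1],[0,0,0,0,0,0,1]]]'
```

```text
time: 5.8
eef_pos: [587.7, -39.0, 116.3]
orientation: [179.0, 0.7, 1.1]
ft_force: [-1.4, 0.2, -2.5]
gripper_width: 13.5
```

```bash
python3 -m inch '[[[-0.1,0.45,-0.1,0.17,-0.12,0.2,1],[-0.05,0.35,-0.15,0,0,0,1],[0,0,0,0,0,0,1],[0,0,0,0,0,0,1]]]'
python3 - <<'E'
from fit import *
c=snap('wrist','w5'); s=manip.sense(); print(np.round(s['eef_pos'],1),np.round(s['orientation'],1),s['gripper_width'],s['ft_force'])
i=cv2.imread('pics/w5.png');cv2.imwrite('pics/w5b.png',cv2.resize(i[:300,100:420],(800,750),interpolation=cv2.INTER_CUBIC)[:600])
E
```

```text
time: 6.13
eef_pos: [580.7, -19.3, 108.3]
orientation: [179.8, 0.1, 2.0]
ft_force: [0.5, 0.1, -0.8]
gripper_width: 13.0
[580.7 -19.  108.3] [1.798e+02 1.000e-01 2.000e+00] 13.74765611208785 [-0.25294639 -0.02902726 -1.00078699]
```

View pics/w5b.png

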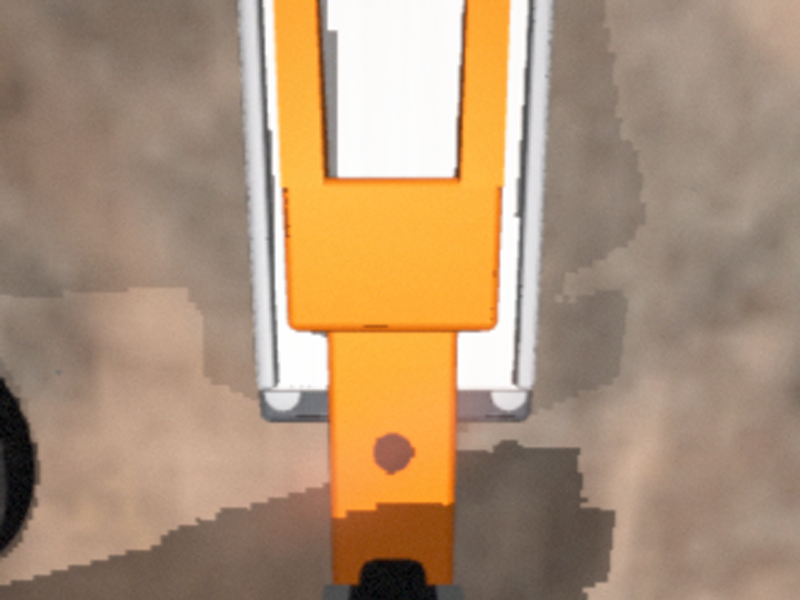

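The fork is centred between the rails to within about 1 mm, and its axis matches the deck's. Lowering onto the deck.

```bash
python3 -m inch '[[[0.03,0,-0.25,0,0,0.05,1],[0,0,-0.15,0,0,0,1],[0,0,-0.05,0,0,0,1],[0,0,0,0,0,0,1]]]'
```

```text
time: 6.52
eef_pos: [582.4, -20.4, 95.0]
orientation: [179.7, -0.0, 2.2]
ft_force: [0.0, -0.7, -2.1]
gripper_width: 13.3
```

```bash
python3 -m inch '[[[0,0,-0.07,0,0,0,1],[0,0,0,0,0,0,1]]]'; python3 -m inch '[[[0,0,-0.04,0,0,0,1],[0,0,0,0,0,0,1]]]'
```

```text
time: 6.68
eef_pos: [582.4, -20.7, 92.6]
orientation: [179.7, 0.0, 2.2]
ft_force: [0.1, -0.6, -2.5]
gripper_width: 13.0
time: 6.85
eef_pos: [583.0, -20.6, 92.2]
orientation: [179.7, -0.0, 2.2]
ft_force: [-1.7, 0.3, 0.8]
gripper_width: 12.9
```

The fork is resting lightly on the deck. Sliding in along the block axis.

```bash
python3 -m inch '[[[-0.03,0.25,0,0.05,0,0.03,1],[-0.03,0.25,0,0,0,0,1],[-0.02,0.25,0,0,0,0,1],[-0.01,0.25,0,0,0,0,1],[0,0,0,0,0,0,1]]]'
```

```text
time: 7.27
eef_pos: [580.0, 13.1, 92.3]
orientation: [-180.0, -0.1, 2.4]
ft_force: [0.2, 0.9, -1.9]
gripper_width: 13.4
```

```bash
python3 -m inch '[[[0.02,0.2,0,0,0,0,1],[-0.01,0.2,0,0,0,0,1],[0,0,0,0,0,0,1]]]'; python3 -m inch '[[[0,0.15,0,0,0,0,1],[0,0.15,0,0,0,0,1],[0,0,0,0,0,0,1]]]'
```

```text
time: 7.52
eef_pos: [580.0, 27.3, 92.1]
orientation: [-180.0, -0.1, 2.5]
ft_force: [0.9, 0.5, -2.1]
gripper_width: 13.4
time: 7.77
eef_pos: [580.5, 36.9, 92.5]
orientation: [-180.0, -0.1, 2.4]
ft_force: [-1.7, 0.1, 1.3]
gripper_width: 13.2
```

```bash
for i in 1 2 3; do python3 -m inch '[[[-0.01,0.1,0,0,0,0,1],[0,0,0,0,0,0,1]]]'; done
```

```text
time: 7.93
eef_pos: [580.6, 39.9, 93.0]
orientation: [180.0, -0.2, 2.4]
ft_force: [-1.2, 2.4, -1.5]
gripper_width: 13.6
time: 8.1
eef_pos: [580.3, 42.6, 93.0]
orientation: [180.0, -0.2, 2.4]
ft_force: [-0.4, 1.8, -1.7]
gripper_width: 13.5
time: 8.27
eef_pos: [580.0, 45.4, 93.0]
orientation: [180.0, -0.2, 2.3]
ft_force: [-0.0, 2.2, 0.1]
gripper_width: 13.4
```

```bash
for i in 1 2 3; do python3 -m inch '[[[-0.01,0.1,0,0,0,0,1],[0,0,0,0,0,0,1]]]' | egrep -v 'time|ori'; done
```

```text
eef_pos: [579.8, 48.3, 93.1]
ft_force: [-0.2, 1.5, -1.1]
gripper_width: 13.1
eef_pos: [579.5, 51.3, 93.1]
ft_force: [-0.4, 1.9, -0.7]
gripper_width: 13.5
eef_pos: [579.3, 54.4, 93.1]
ft_force: [-0.3, 2.1, -0.5]
gripper_width: 13.5
```

```bash
for i in 1 2 3; do python3 -m inch '[[[0,0.07,0,0,0,0,1],[0,0,0,0,0,0,1]]]' | egrep -v 'time|ori'; done
```

```text
eef_pos: [579.3, 56.4, 93.2]
ft_force: [0.7, 1.4, -0.8]
gripper_width: 13.4
eef_pos: [579.3, 57.6, 93.2]
ft_force: [-0.9, 0.5, 1.2]
gripper_width: 13.1
eef_pos: [579.4, 58.2, 93.4]
ft_force: [-0.5, 1.5, 0.0]
gripper_width: 13.0
```

The progress per step is shrinking, and the idle row relaxes the push. I'll read the force in the pushing row itself.

```bash
for v in 1 2; do python3 -m inch '[[[0,0.07,0,0,0,0,1]]]' | egrep -v 'time|ori'; done;  python3 -c "
from station import manip
s=manip.sense();print(s['time'],s['ft_force'])"
```

```text
eef_pos: [579.5, 58.5, 93.5]
ft_force: [-2.6, -12.0, 6.4]
gripper_width: 13.0
eef_pos: [579.5, 58.7, 93.7]
ft_force: [-2.9, -10.3, 7.6]
gripper_width: 13.3
9.4333 [ -2.91855914 -10.30860478   7.60406914]
```

The push reached 12 N with hardly any travel, at handle x ≈ −119, inside the expected range, so the ring has bottomed. I'll release, then confirm with a light push from behind.

```bash
python3 -m inch '[[[0,0,0,0,0,0,0.5],[0,0,0,0,0,0,0.3],[0,0,0,0,0,0,0.3],[0,0,1,0,0,0,0.3],[0,0,0.7,0,0,0,0.3],[0,-0.6,0.1,0,0,0,0.6],[0,-0.9,0,0,0,0,1],[0,-0.4,-0.3,0,0,0,1],[0,0,-0.6,0,0,0,1],[0,0,-0.4,0,0,0,1]]]'
```

```text
time: 10.27
eef_pos: [579.9, 7.3, 110.5]
orientation: [179.8, -0.4, 2.4]
ft_force: [-0.6, 0.7, -0.2]
gripper_width: 0.7
```

```bash
python3 -m inch '[[[0,0,-0.55,0,0,0,1],[0,0.1,-0.35,0,0,0,1],[0,0.2,0,0,0,0,1],[0,0,0,0,0,0,1]]]'; for v in 1 2 3 4 5; do python3 -m inch '[[[0,0.08,0,0,0,0,1]]]' | egrep 'eef|ft'; done
```

```text
time: 10.6
eef_pos: [576.9, 19.5, 76.4]
orientation: [180.0, 0.0, 2.5]
ft_force: [-0.2, 0.8, -0.2]
gripper_width: -0.3
eef_pos: [576.7, 22.5, 76.2]
ft_force: [0.3, -0.9, -0.3]
eef_pos: [576.8, 26.0, 76.6]
ft_force: [-0.4, -0.2, -0.9]
eef_pos: [577.2, 29.0, 77.3]
ft_force: [0.0, -0.2, 0.0]
eef_pos: [577.6, 32.0, 77.9]
ft_force: [1.0, -2.9, 2.1]
eef_pos: [578.3, 32.6, 78.7]
ft_force: [0.5, -13.0, 4.0]
```

Confirmed: 13 N with only 0.6 mm of travel. I'll back off, rise and look at the tube from above.

```bash
python3 -m inch '[[[0,-0.4,0,0,0,0,1],[0,0,0.9,0,0,0,0.8],[0,0,1,0,0,0,0.4],[0,0.3,1,0,0,0,0],[0,0.8,1,0,0,0,0],[0,0.8,0.7,0,0,0,0],[0,0.5,0,0,0,0,0],[0,0,0,0,0,0,0]]]'
python3 - <<'E'
from h import *
c=snap('wrist','w6'); s=manip.sense(); print(np.round(s['eef_pos'],1),np.round(s['orientation'],1),s['gripper_width'])
print([np.round(proj(c,p),1) for p in([574.3,177,162],[574.3,177,77],[579.3,58,114])])
E
```

```text
time: 11.68
eef_pos: [577.4, 87.9, 225.3]
orientation: [179.9, -0.2, 2.2]
ft_force: [-0.5, -0.3, -1.1]
gripper_width: 83.1
[577.8  86.4 225.4] [179.8  -0.3   2.1] 84.99627339113228
[array([256.5,  70.6]), array([256.3,  81.9]), array([257. , 230.4])]
```

View pics/w6.png

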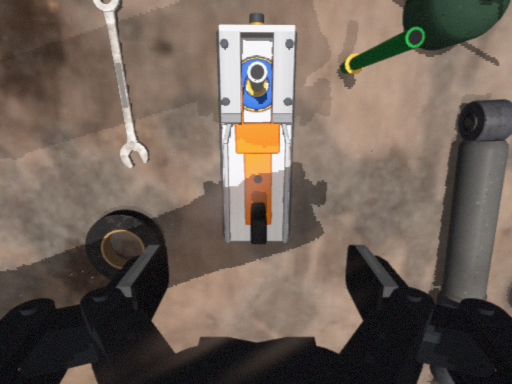

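The fork's wide part is at (258,140), just behind the lips, and the handle is at (259,222). The tube's top ring is at about (257,71), within 1 px of the predicted (256.5,70.6). I'll refine it numerically, along with the stand hole by HoughCircles in the top view.

Run:
```python
from h import *
for n,(x,y),w,rr,z in[('w6',(257,71),22,(6,14),162),('top0',(253*.64,340*.64),12,(2,8),34)]:
    c=load(n);g=cv2.cvtColor(np.array(c['pixels']),cv2.COLOR_RGB2GRAY);x,y=int(x),int(y)
    k=cv2.resize(g[y-w:y+w,x-w:x+w],None,fx=8,fy=8,interpolation=cv2.INTER_CUBIC)
    h=cv2.HoughCircles(cv2.GaussianBlur(k,(0,0),3),cv2.HOUGH_GRADIENT,1.5,20,param1=80,param2=18,minRadius=rr[0]*8//1,maxRadius=rr[1]*8)
    for a,b,r in h[0][:4]:
        u,v=x-w+a/8-.44,y-w+b/8-.44; print(n,np.round([u,v,r/8],1),np.round(atz(c,u,v,z),1),'r mm',round(float(r/8/c['fx']*np.linalg.norm(atz(c,u,v,z)-ray(c,u,v)[0])),1))
    if n=='w6': cv2.imwrite('pics/tubetop.png',k)
    else:
        b=cv2.threshold(k,0,255,cv2.THRESH_OTSU)
        mm=(k<np.percentile(k,3)).astype(np.uint8); n_,l,st,ce=cv2.connectedComponentsWithStats(mm)
        for j in range(1,n_):
            if st[j,4]>100:
                u,v=x-w+ce[j][0]/8-.44,y-w+ce[j][1]/8-.44; print('dark',st[j],np.round(atz(c,u,v,34),1))
```

```text
w6 [254.7  71.5   8.7] [573.3 176.5 162. ] r mm 5.4
w6 [256.8  73.    9.1] [574.5 175.7 162. ] r mm 5.6
w6 [254.9  68.5  13.9] [573.4 178.1 162. ] r mm 8.7
w6 [260.2  69.7  13.9] [576.4 177.6 162. ] r mm 8.7Traceback (most recent call last):
  File "<stdin>", line 6, in <module>
TypeError: 'NoneType' object is not subscriptable
```

```bash
python3 -m inch '[[[-0.05,0.7,0,0,0,0,0],[-0.05,0.9,0,0,0.05,0,0],[0,0.8,0,0,0,0,0],[0,0.5,0,0,0,0,0],[0,0.2,0,0,0,0,0],[0,0,0,0,0,0,0]]]'
```

```text
time: 12.23
eef_pos: [575.8, 170.9, 222.1]
orientation: [179.5, 0.3, 1.5]
ft_force: [-0.2, -0.6, -0.1]
gripper_width: 85.3
```

```bash
python3 -m inch '[[[-0.04,0.2,-0.3,0.09,-0.05,0.1,0],[0,0,-0.5,0,0,0,0],[0,0,-0.2,0,0,0,0],[0,0,0,0,0,0,0.4],[0,0,0,0,0,0,0.4],[0,0,0,0,0,0,0.4]]]'
python3 - <<'E'
from h import *
c=snap('wrist','w7');print(np.round(manip.sense()['eef_pos'],1))
i=cv2.imread('pics/w7.png')[200:384,130:390]; cv2.imwrite('pics/w7b.png',cv2.resize(i,None,fx=3,fy=3))
print(proj(c,(574.5,176.5,162)))
E
```

```text
time: 12.73
eef_pos: [576.4, 166.8, 189.8]
orientation: [179.8, 0.0, 1.6]
ft_force: [-0.0, -0.3, -0.3]
gripper_width: 52.1
[576.6 166.8 190. ]
(np.float64(253.30149313866193), np.float64(221.6908935552787))
```

View pics/w7b.png

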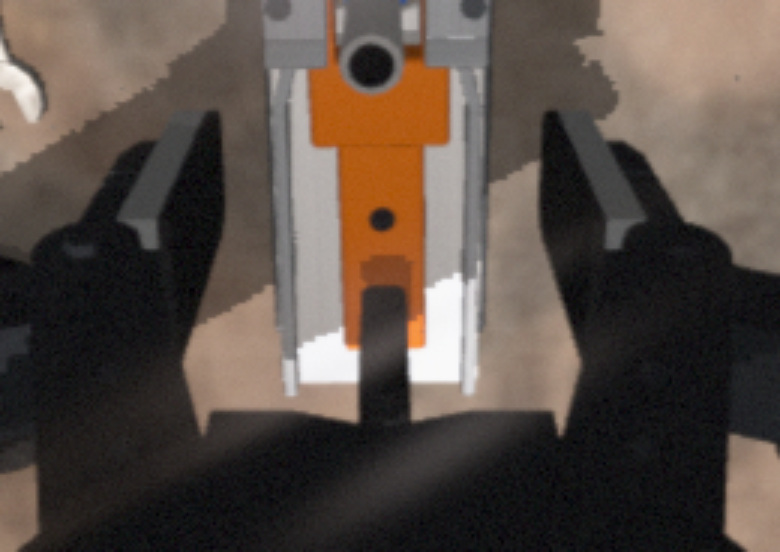

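The tube's top bore sits at full-image (254.0,221.3), predicted (253.3,221.7), so the tube is at about (574.9,176.6). Descending around it.

```bash
python3 -m inch '[[[-0.05,0.3,0,0,0,0.1,0.4],[0,0.08,-0.5,0,0,0,0.4],[0,0.08,-0.8,0,0,0,0.4],[0,0.08,-0.6,0,0,0,0.4],[0,0.05,-0.3,0,0,0,0.4],[0,0,0,0,0,0,0.4]]]'
```

```text
time: 13.28
eef_pos: [576.8, 188.6, 126.5]
orientation: [180.0, -0.4, 2.3]
ft_force: [0.2, -0.0, 0.2]
gripper_width: 51.3
```

```bash
python3 -m inch '[[[-0.03,-0.3,-0.1,0,0.07,0,0.5],[-0.03,-0.08,-0.1,0,0,0,0.6],[0,0,0,0,0,0,0.7],[0,0,0,0,0,0,0.78],[0,0,0,0,0,0,0.78],[0,0,0,0,0,0,0.78]]]'
```

```text
time: 13.78
eef_pos: [576.6, 176.5, 124.1]
orientation: [-180.0, -0.2, 2.3]
ft_force: [-0.1, 0.5, -0.6]
gripper_width: 19.0
```

```bash
python3 -m inch '[[[-0.06,0,0,0,0.03,0,0.78],[0,0,0,0,0,0,0.8]]]'; python3 -m inch '[[[0,0,0,0,0,0,0.82],[0,0,0,0,0,0,0.83]]]'
```

```text
time: 13.95
eef_pos: [575.0, 176.6, 124.9]
orientation: [-180.0, -0.1, 2.3]
ft_force: [0.3, -0.2, -0.4]
gripper_width: 17.2
time: 14.12
eef_pos: [575.1, 176.8, 125.2]
orientation: [-179.9, -0.1, 2.3]
ft_force: [0.1, -0.5, -0.1]
gripper_width: 14.7
```

```bash
for v in 1; do python3 -m inch '[[[0,0,0,0,0,0,0.84],[0,0,0,0,0,0,0.84]]]'|egrep 'eef|ft|gr'; done
```

```text
eef_pos: [575.0, 177.0, 125.2]
ft_force: [-0.2, 0.1, -0.6]
gripper_width: 13.8
```

No contact yet at 13.8 mm opening, so it is well centred. Closing fully.

```bash
python3 -m inch '[[[0,0,0,0,0,0,0.86]]]'|egrep 'eef|ft|gr';python3 -m inch '[[[0,0,0,0,0,0,0.88],[0,0,0,0,0,0,1],[0,0,0,0,0,0,1],[0,0,0,0,0,0,1]]]'
```

```text
eef_pos: [575.0, 177.0, 125.2]
ft_force: [-0.9, -0.2, 0.4]
gripper_width: 12.1
time: 14.7
eef_pos: [574.7, 177.1, 125.3]
orientation: [-180.0, -0.1, 2.3]
ft_force: [-1.3, 0.2, 0.2]
gripper_width: 10.6
```

```bash
for v in 1 2 3; do python3 -m inch '[[[0,0,0.1,0,0,0,1]]]'|egrep 'eef|ft|gr'; done
```

```text
eef_pos: [574.3, 176.8, 127.6]
ft_force: [-0.0, -0.1, -3.9]
gripper_width: 10.5
eef_pos: [574.1, 176.7, 130.3]
ft_force: [0.1, 0.4, -3.6]
gripper_width: 10.5
eef_pos: [573.9, 176.6, 133.2]
ft_force: [0.8, -0.4, -4.3]
gripper_width: 10.4
```

Only the seal friction resists (about 4 N). Continuing straight up.

```bash
for v in 1 2 3; do python3 -m inch '[[[0.015,0.01,0.15,0,0,0,1],[0,0,0.15,0,0,0,1]]]'|egrep 'eef|ft|gr'; done
```

```text
eef_pos: [574.1, 176.8, 142.3]
ft_force: [0.6, 0.7, -3.6]
gripper_width: 10.6
eef_pos: [574.7, 177.1, 152.6]
ft_force: [0.5, -1.1, -0.4]
gripper_width: 10.9
eef_pos: [575.6, 177.7, 163.5]
ft_force: [-0.0, -0.9, -0.9]
gripper_width: 10.6
```

```bash
python3 -m inch '[[[-0.03,-0.02,0.25,0,0,0,1],[-0.01,0,0.25,0,0,0,1],[0,0,0.25,0,0,0,1],[0,0,0.25,0,0,0,1],[0,0,0.2,0,0,0,1],[0,0,0,0,0,0,1],[0,0,0,0,0,0,1]]]'
python3 - <<'E'
from h import *
c=snap('wrist','w8');t=snap('top','top1');s=snap('scene','scene1')
i=cv2.imread('pics/top1.png')[140:260,120:320];j=cv2.imread('pics/w8.png')
a=cv2.resize(i,(800,480),interpolation=cv2.INTER_CUBIC)
cv2.imwrite('pics/top1b.png',a)
# stand hole: dark component near expected in top0
t0=load('top0');g=cv2.cvtColor(np.array(t0['pixels']),cv2.COLOR_RGB2GRAY)
print(g[208:228,152:174])
E
```

```text
time: 16.03
eef_pos: [575.1, 177.5, 206.4]
orientation: [-179.9, -0.2, 2.3]
ft_force: [-0.2, -0.8, -1.3]
gripper_width: 10.2
[[119 123 124 124 123 117 116 134 154 168 173 179 183 185 186 176 140  78
   82 104 100 107]
 [119 124 125 125 134 141 151 166 178 184 185 185 186 187 187 184 160 105
   73  98 108 102]
 [117 118 134 153 166 172 177 183 185 186 186 185 186 187 187 186 176 139
   78  82 104  99]
 [142 150 166 176 182 183 184 185 186 186 187 186 186 187 187 187 185 156
   90  72  99 103]
 [171 177 182 183 184 185 184 186 185 184 184 185 186 187 187 188 185 164
  109  70  85  96]
 [182 184 184 184 185 185 185 184 178 172 171 174 181 186 188 187 187 178
  141  76  69  93]
 [183 185 184 184 185 184 180 169 153 139 136 146 163 179 187 188 188 185
  159 102  69 100]
 [181 185 185 185 185 184 172 145 115  94  93 111 137 167 185 187 187 186
  167 116  73  86]
 [174 184 185 184 184 181 160 123  84  66  88 112 125 154 179 187 188 188
  179 142  78  71]
 [169 183 184 184 184 175 150 109  69  65  99 121 125 145 175 187 188 188
  186 162 105  68]
 [163 183 185 185 184 174 149 107  66  66  99
[... 185 characters left out ...]
6 132 161 179 188 188 189 189
  189 188 165 110]
 [123 152 178 184 186 186 182 175 166 156 157 167 180 186 188 188 189 189
  189 188 178 139]
 [121 143 172 185 185 187 186 185 183 181 182 183 187 188 189 188 189 189
  188 186 172 135]
 [120 133 164 183 186 187 187 187 187 187 187 188 188 188 188 187 187 185
  174 153 130 100]
 [121 128 154 178 185 185 186 187 187 188 187 188 188 187 184 174 162 152
  130 107 102 108]
 [124 127 145 172 185 186 187 187 187 187 187 186 184 173 153 131 111  99
   97 110 118 118]
 [125 127 138 165 184 186 188 188 186 183 174 160 151 130 105 103 108 110
  114 116 112 107]
 [128 129 131 154 177 184 184 184 173 153 131 111  99  97 111 116 119 112
  107 103 109 118]]
```

The tube is raised 81 mm and free (wrist force only its weight). I'll move towards the stand and measure the hole with the wrist camera.

```bash
python3 -m inch '[[[-0.2,0.4,0.1,0,0,0,1],[-0.4,0.6,0,0,0,0,1],[-0.4,0.6,0,0,0,0,1],[-0.2,0.4,0,0,0,0,1],[0,0,0,0,0,0,1],[0,0,0,0,0,0,1]]]'
python3 - <<'E'
from h import *
c=snap('wrist','w9');s=manip.sense();print(np.round(s['eef_pos'],1),np.round(s['orientation'],1))
t0=load('top0')
for d,n in((t0,'top0'),(c,'w9')):
    g=cv2.cvtColor(np.array(d['pixels']),cv2.COLOR_RGB2GRAY).astype(float)
    x,y=proj(d,(537.5,306,34));print(n,x,y)
    w=8 if n=='top0' else 22
    x,y=int(round(x)),int(round(y));p=g[max(0,y-w):y+w,x-w:x+w];m=(np.clip(170-p,0,None))
    r=5 if n=='top0' else 18
    if n=='top0':
        yy,xx=np.mgrid[y-w:y+w,x-w:x+w];k=m*(np.hypot(xx-162,yy-217)<6);u,v=(xx*k).sum()/k.sum(),(yy*k).sum()/k.sum();print(u,v,atz(d,u,v,33))
i=cv2.imread('pics/w9.png')[0:160,170:420];a=cv2.resize(i,(800,512),interpolation=cv2.INTER_CUBIC)
cv2.imwrite('pics/w9b.png',a)
E
```

```text
time: 16.68
eef_pos: [534.3, 242.1, 207.2]
orientation: [-179.9, 0.1, 2.3]
ft_force: [-0.1, -0.6, -1.4]
gripper_width: 10.7
[534.2 242.2 207.2] [-1.799e+02  1.000e-01  2.300e+00]
top0 161.77929211782475 217.6048655846052
161.35013894402542 217.27391822151648 [538.45382166 307.48628311  33.        ]
w9 263.1182761053073 113.20544700539214
```

View pics/w9b.png

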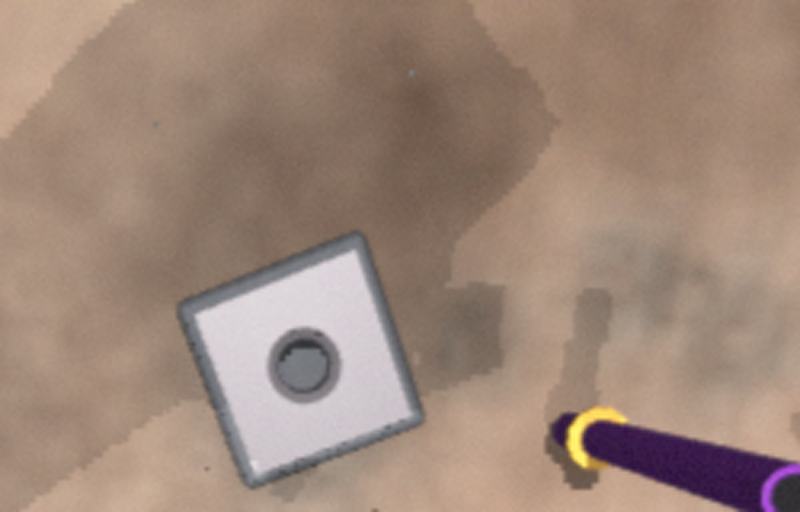

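The stand hole's rim centre is at crop (304.5,366), full image ≈(264.9,114.1). The purple look-alike is well to the right.

```bash
python3 - <<'E'
from h import *
c=load('w9');print(atz(c,264.9,114.1,34), tri([(c,264.9,114.1),(load('top0'),161.5,217.3)]))
E
python3 -m inch '[[[0.05,0.5,0,0,0,0,1],[0.05,0.6,0,0,0,0,1],[0.03,0.5,0,0,0,0,1],[0,0.3,0,0,0,0,1],[0,0,0,0,0,0,1],[0,0,0,0,0,0,1]]]'
```

```text
[539.21704035 305.25313534  34.        ] (array([538.55324467, 305.42479117,  39.06597097]), [np.float64(0.5486160125585215), np.float64(0.5486160125588082)])
time: 17.23
eef_pos: [541.6, 295.1, 206.2]
orientation: [179.9, 0.1, 1.8]
ft_force: [0.3, -0.1, -1.7]
gripper_width: 10.4
```

```bash
python3 -m inch '[[[-0.05,0.2,0,0,0,0,1],[-0.03,0.12,-0.2,0,0,0,1],[0,0,-0.5,0,0,0,1],[0,0,-0.5,0,0,0,1],[0,0,-0.2,0,0,0,1],[0,0,0,0,0,0,1]]]'
```

```text
time: 17.73
eef_pos: [540.3, 301.7, 162.0]
orientation: [179.8, 0.0, 1.6]
ft_force: [-0.5, -1.0, -0.8]
gripper_width: 10.4
```

```bash
python3 -m inch '[[[-0.04,0.12,0,0.03,0,0,1],[0,0,-0.1,0,0,0,1],[0,0,0,0,0,0,1]]]'
```

```text
time: 17.98
eef_pos: [539.3, 305.1, 159.5]
orientation: [180.0, -0.0, 1.5]
ft_force: [-0.3, 0.3, -1.4]
gripper_width: 10.7
```

```bash
for v in 1 2 3 4; do python3 -m inch '[[[0,0.01,-0.15,0,0,0,1]]]'|egrep 'eef|ft'; done
```

```text
eef_pos: [539.8, 306.0, 156.2]
ft_force: [0.5, 1.1, -0.3]
eef_pos: [540.1, 306.3, 151.8]
ft_force: [1.5, -0.1, -1.2]
eef_pos: [540.3, 306.8, 147.3]
ft_force: [-0.4, -0.7, -1.3]
eef_pos: [540.3, 307.1, 142.5]
ft_force: [-0.5, 0.7, -0.4]
```

The foot is 5 mm inside the mouth with no contact force. Continuing gently with a small drift correction.

```bash
for v in 1 2 3; do python3 -m inch '[[[-0.02,-0.03,-0.12,0,0,0,1],[0,-0.01,-0.1,0,0,0,1]]]'|egrep 'eef|ft|ori'; done
```

```text
eef_pos: [539.5, 305.9, 134.6]
orientation: [-180.0, -0.2, 1.5]
ft_force: [1.0, -0.1, -1.7]
eef_pos: [538.6, 304.5, 127.0]
orientation: [-180.0, -0.1, 1.5]
ft_force: [0.4, 0.0, -0.5]
eef_pos: [538.7, 304.0, 121.0]
orientation: [-179.9, -0.3, 1.5]
ft_force: [-3.9, 0.1, 28.6]
```

The tube is on the bottom, though that touch reached 28.6 N. I'll ease up and release.

```bash
python3 -m inch '[[[0,0,0.02,0,0,0,1],[0,0,0,0,0,0,1]]]'; python3 -m inch '[[[0,0,0,0,0,0,0.85],[0,0,0,0,0,0,0.8],[0,0,0,0,0,0,0.7],[0,0,0,0,0,0,0.6],[0,0,0,0,0,0,0.5],[0,0,0,0,0,0,0.5]]]'
```

```text
time: 18.98
eef_pos: [539.1, 304.5, 122.2]
orientation: [-179.8, -0.3, 1.5]
ft_force: [0.7, -0.5, -1.6]
gripper_width: 10.6
time: 19.48
eef_pos: [539.1, 304.0, 121.7]
orientation: [-179.8, -0.3, 1.5]
ft_force: [1.2, -0.7, 0.3]
gripper_width: 42.6
```

```bash
python3 -m inch '[[[0,0,0.5,0,0,0,0.5],[0,0,0.9,0,0,0,0.5],[0,0,1,0,0,0,0.5],[0,-0.4,0.7,0,0,0,0.5],[0,-0.8,0.2,0,0,0,0.5],[-0.3,-0.8,0,0,0,0,0.5],[-0.3,-0.6,0,0,0,0,0.5],[0,0,0,0,0,0,0.5],[0,0,0,0,0,0,0.5]]]'
python3 - <<'E'
from h import *
w=snap('wrist','w10');t=snap('top','top2');s=snap('scene','scene2');print(manip.sense()['eef_pos'])
# metal tube: expected upright at stand, changes vs start
for n,c in(('w10',w),('top2',t),('scene2',s)): print(n,[np.round(proj(c,(539.1,305,z)),1) for z in(158,34)],'fork grip',np.round(proj(c,(579.3,56,114)),1))
i=cv2.imread('pics/w10.png');j=cv2.imread('pics/scene2.png')
x,y=map(int,proj(s,(545,270,90)));a=cv2.resize(j[max(0,y-60):y+50,max(0,x-60):x+120],None,fx=4,fy=4,interpolation=cv2.INTER_CUBIC)
cv2.imwrite('pics/fin.png',a)
# numeric comparison of bystanders: top0 vs top2 difference blobs
d=cv2.absdiff(load('top0')['pixels'],t['pixels']).max(2); n,l,st,ce=cv2.connectedComponentsWithStats(cv2.morphologyEx((d>50).astype(np.uint8),cv2.MORPH_OPEN,np.ones((2,2))))
for k in range(1,n):
    if st[k,4]>12: print(st[k],np.round(atz(t,*ce[k],0)[:2]))
# fork in w10 / tube top ring circle
g=cv2.cvtColor(w['pixels'],cv2.COLOR_RGB2GRAY);x,y=map(int,proj(w,(539.1,305,158)))
if 20<y<360: 
    p=cv2.resize(g[max(0,y-25):y+25,x-25:x+25],None,fx=8,fy=8,interpolation=cv2.INTER_CUBIC)
    h=cv2.HoughCircles(cv2.GaussianBlur(p,(0,0),3),cv2.HOUGH_GRADIENT,1.5,20,param1=80,param2=18,minRadius=40,maxRadius=110)
    if h is not None:
        for a,b,r in h[0][:4]: print('tube ring',np.round(atz(w,x-25+a/8-.44,max(0,y-25)+b/8-.44,158),1),r/8)
E
```

```text
time: 20.23
eef_pos: [518.5, 223.8, 224.5]
orientation: [-179.9, -0.2, 1.7]
ft_force: [-0.7, 0.4, -0.2]
gripper_width: 42.6
[518.3973189  225.09874589 224.1000224 ]
w10 [array([294.5,  87.2]), array([279.3,  95.4])] fork grip [314.9 367.3]
top2 [array([149.1, 213.6]), array([162.2, 217. ])] fork grip [252.4 200.9]
scene2 [array([193.2, 215.3]), array([197. , 265.1])] fork grip [253.8 193.5]
[137 165  53  84 930] [575. 301.]
[130 167  29  45 272] [614. 372.]
[  86  175   70   62 2279] [564. 435.]
[ 191  194  137  151 5769] [401.  57.]
[310 218  56  24 455] [ 508. -191.]
[166 226   7   5  29] [510. 293.]
[157 229   8   5  30] [501. 316.]
[102 251   9  11  55] [430. 463.]
[ 96 255  10  12  55] [416. 480.]
[177 257  22   9 101] [421. 239.]
[ 104  260  151  124 8190] [254. 251.]
[219 298   6   8  28] [310. 138.]
[227 309  13  21  57] [264. 105.]
[429 323  50  24 691] [ 223. -520.]
[241 333   9  12  56] [212.  72.]
[214 364  57  20 748] [128.  82.]
[277 365  53  19 804] [124. -94.]
[260 380  15   4  52] [103.   8.]
tube ring [530.7 300.1 158. ] 9.8
tube ring [539.6 304.2 158. ] 6.9875
tube ring [530.2 301.5 158. ] 9.85625
tube ring [532.5 299.5 158. ] 8.4125
```

No more viewing is possible, so the final checks are numeric. I'll return to the earlier viewpoint w6 to compare the fork's position and check the tube's uprightness in the scene image.

```bash
python3 -m inch '[[[0.4,-0.9,0,0,0,0,0],[0.5,-0.9,0,0,0,0,0],[0.5,-0.9,0,0,0,0,0],[0.4,-0.9,0,0,0,0,0],[0,-0.5,0,0,0,0,0],[0,0,0,0,0,0,0],[0,0,0,0,0,0,0]]]'
python3 - <<'E'
from fit import *
c=snap('wrist','w11');print(np.round(manip.sense()['eef_pos'],1))
for n in('w6','w11'):
    d=load(n);m=mask(d);x,y=map(int,proj(d,(578,95,68)));w=np.zeros_like(m);w[y-70:y+60,x-35:x+35]=1;m&=w>0
    v,u=np.where(m);X=np.array([atz(d,a,b,69)[:2] for a,b in zip(u,v)])
    print(n,'orange n',len(u),'y range',np.round(np.percentile(X[:,1],[1,99]),1),'mid x',X[:,0].mean().round(1))
s=load('scene2');g=np.array(s['pixels']).astype(int);s0=np.array(load('scene0')['pixels']).astype(int)
d=abs(g-s0).max(2)
for v in range(208,268,4):
    u=np.where(d[v,180:212]>35)[0]+180; print(v,u.min() if len(u) else None,u.max() if len(u) else None,np.round(proj(s,(539.1,305,158-(v-215)*2.49))[0],1))
E
```

```text
time: 20.97
eef_pos: [573.7, 106.5, 222.1]
orientation: [-179.5, -0.0, 2.6]
ft_force: [-0.2, 1.0, 0.1]
gripper_width: 85.3
[573.5 106.7 222. ]
w6 orange n 1505 y range [ 49.  143.2] mid x 577.2
w11 orange n 1146 y range [ 48.6 143.4] mid x 576.8
208 None None 192.6
212 None None 192.9
216 190 194 193.3
220 191 195 193.6
224 191 211 193.9
228 191 211 194.2
232 192 196 194.5
236 192 196 194.9
240 192 196 195.2
244 193 197 195.5
248 193 197 195.8
252 193 198 196.1
256 194 198 196.4
260 194 200 196.7
264 193 200 196.9
```

The tube's outline matches an upright tube seated at the hole's bottom (top at row ~215, predicted 215.3). The fork's front edge is unchanged (143.4 vs 143.2 mm). Handing in.

```bash
python3 -c "
from station import manip
print(manip.hand_in())"
```

```text
the job is handed in; nothing more can be done
None
```

The job is handed in: the tube stands in the grey stand's hole and the fork is left in the valve block holding the collet ring down. It took about 21 s of the 61 s allowed. The hand-in reports no verdict.

- **Fork:** I slid it in until the push rose to 12 N with almost no travel. After letting go I pushed once from behind as a check: 13 N with 0.6 mm of travel. The handle was then at about −119 mm on the block, inside the expected range. I judged the ring fully down from these forces, as it can't be read directly.
- **Tube:** It came straight up against about 4 N of seal friction, with no sign of the teeth catching, and was raised 81 mm before I moved it to the stand.
- **Last checks:**
  - The fork's front edge was within 0.2 mm of where it was before the pull.
  - The tube's outline in the scene image matched an upright tube on the hole's bottom within about 1 pixel.
  - The circle finder gave one top-ring match at the tube's place (539.6, 304.2), but its three other circles were wrong.
- **What fell short:**
  - The tube touched the stand's bottom at 28.6 N on the wrist sensor. That is under the 35 N limit but harder than I meant.
  - My first grasp of the fork was 16 mm off and I corrected it before gripping.
  - The picture limit was used up, so I never looked at the final state by eye.
  - I did not measure the bystanders at the end. I planned the path to keep clear of them and felt no unexpected contact.

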